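# Butt the loose steel block against the reference block under the inspection microscope

### The arm

A 6-joint arm with a two-finger parallel gripper is mounted at the origin on the work surface. World frame = base frame: x ahead of the robot, y to its left, z up, the work surface at z = 0. Lengths are in m, angles in degrees, forces in N, time in s.
With the tool pointing down it reaches from about 0.325 to 0.75 m from the base axis. Payload 7.6 kg.
Tool frame: the origin (TCP) lies on the front face of the gripper's body, between the roots of the fingers; the fingertips stand 73 mm ahead of it and the grasp point (between the pads) lies r.grip_point_offset ahead of it (r.grip_point_offset is the distance from the TCP to the grasp point, in m); z points along the fingers, y is the line along which they close (so a half turn about z gives the same grasp; the last joint's range is limited). The gripper opens to 85 mm and grips with 20 to 120 N. Pads are 22 mm wide; open, the fingers measure 114 mm over their backs; the gripper's body (76 mm by 85 mm) begins 54 mm behind the grasp point. The pads swing forward as they close: fully open they stand 13 mm farther back than shut.
Start: joints at [71.201, 2.991, 80.254, -0, 96.75, -4.028], TCP at [0.134, 0.508, 0.304] pointing down, gripper open.
Joint ranges: [-166.34, 166.34], [-52.06, 124.39], [6.96, 135.62], [-60.46, 240.46], [14.63, 156.25], [-167.68, 167.68]. Speed limits (degrees/s): [147.25, 147.25, 172.46, 180, 180, 180].

### API

Orientations are given as a 3x3 rotation matrix whose columns are the frame's x, y, z axes.
In Python, from bench import r gives the robot as it stands.
- The arm moves only by the tool apply_moves, never from a script. Its argument "deltas" is one flat list of numbers, 6 for each row, row after row: the shift along the tool's x, y, z scaled (see below), then the turn, a rotation vector about the tool's x, y, z scaled (see below). A call has 1 to 20 rows; each row shifts and turns the commanded pose from where the row before left it, along the tool's axes as they then stand; what a row does not reach is not made up. The controller multiplies each number of a shift by 30 mm and each number of a turn by 0.15 rad. A row lasts 1/10 s, in which the tool goes at most 50 mm and 8.59 degrees, less where a joint would pass 70% of its speed; a pose out of reach is approached as far as the arm can. A call with a number of a shift or a turn outside -1 to 1 is refused whole. A call with a gripper value outside its range is refused whole. "jaw" is the opening, from -1 (shut) to 1 (fully open), set as the call begins (left out, the last holds). The fingers move at their own pace and stop on an object; "grip_force" is the grip in N (left out, the last holds). Time passes only in rows, so rows that do not move let the fingers close. It gives the time, the measured TCP pose, the force, the opening and the grip force at its end, in the units of the state.
- r.observe(): the state, without advancing time (a new reading comes with each control period).
- r.get_image(name): name is "scene" or "top"; returns a dict with "frame" (384x512x3 uint8, red, green, blue), "K" (3x3 intrinsics, pixels), "origin" and "attitude" of the camera in the world. Camera axes: x right, y down, z forward; pixel columns grow to the right and rows downward; lengths in m; the calibration is good to about 2 mm. A picture is of the moment at which its call begins. There is no depth.
- r.sign_off(): hands the job in; it is judged then, once.
The state is a dict: "time": time; "joint_positions": joint angles; "qd": joint speeds; "joint_torque": joint torques, N m; "ee_pos": TCP position; "tool_rot": TCP orientation; "ft_force": force on the tool from outside, world axes, zero at the start; "moment": the same for the moment, N m; "width": opening from 0.0 (shut) to 1.0 (fully open); "finger_force": force on a finger pad.
Only numpy, scipy, OpenCV 4.12 (cv2) and the standard library are available. Lean on these libraries where they do the work, as an engineer would, in place of code of your own. Each camera call takes 0.05 s, during which the arm holds its last target. There are 200 camera calls.

### The job

Take the white nylon stick out of its cup and use it to push the loose steel block on the microscope's base plate gently home: its side against the fence and its end butted flush against the clamped reference block, with no gap left. Do not touch the steel block with the gripper itself or bump the microscope, and leave the flask, carton and parts tray alone. Finally stand the stick back in its cup.

Things in the scene. Friction and masses are not known exactly. Their poses are not given: they have to be found in the camera images.
- scope: Video inspection microscope, fixed. Origin at bench level, x along the fence from the loose block to the reference block (roughly to the robot's left), y roughly towards the robot, z up. In mm in this frame: white base plate x -140 to 165, y -80 to 80, top z 12; steel column diameter 32 at x 125, y 0, up to z 382. The loose block, home, has its origin at x -22, y 0, z 12, axes parallel to these.
- ref_face (a point): Foot of the clamped reference block's end face, mid-width, on the plate: scope frame x 0, y 0, z 12 mm. The face looks to scope -x. The block is 44 long (x 0 to 44), 34 wide (y -17 to 17), 24 high (z 12 to 36). Axes as scope.
- fence_face (a point): Foot of the fence's working face, at mid-length: scope frame x -35, y 17, z 12 mm. On the robot's side of the blocks; looks to scope -y. The aluminium fence is a straight bar along scope x, x -130 to 60, y 17 to 27, top at z 24. Axes as scope.
- light (a point): Underside centre of the black ring light above the block's final place: scope frame x -22, y 0, z 129 mm. Disc of diameter 110, z 129 to 155; above it barrel and camera, diameter 52 to 72, to z 355; boom at z 275 to the column. An upright tool near the reference block hits these: lean the tool 25 to 45 degrees, upper end towards scope -x.
- block: Loose plain steel block, same section as the reference block: 44 long (x) x 34 wide (y) x 24 high (z), about 0.28 kg. Origin at the centre of its underside. It lies on the base plate, away from the fence and from the reference block (gap 30 to 60 mm along x), a little askew, its +x end towards the reference block. It slides under about 1 to 2 N.
- stick: White nylon pushing stick, square bar 14 x 14 x 180 mm, 45 g. Origin at the centre of its lower end, z along the bar, x and y normal to its flat sides. It stands upright in the cup, some 100 mm standing clear above the rim.
- cup: Round aluminium stick cup on a dark foot, fixed to the bench. Origin at the centre of its underside, z up. Rim at z 85 mm, outer diameter 38 at the rim, bore 30 mm at the rim; inner floor at z 8 mm; foot diameter 68, 6 thick.
- flask: Bystander: cream drinking flask, diameter 60, height 135 mm. Origin at the centre of its underside.
- carton: Bystander: small closed paper carton with a brown band, 70 x 100 x 40 mm high. Origin at the centre of its underside.
- tray: Bystander: open cardboard parts tray with yellow foam and small parts, 120 x 160 x 50 mm high. Origin at the centre of its underside.
There are look-alikes about, which are no part of the job. Of the things shaped like the cup, the aluminium one is meant. There is more than one size of the stick; the one meant has the size given above.

How it is judged (in metres and radians):
On the way, in this order (a step that is already met when the one before it is completed fails the run):
1. the stick is pulled clear of the cup (z of stick in the frame of cup above 0.09 m), for 0.1 s.
2. the loose block lies home against fence and reference block (x of block in the frame of scope above -0.024 m and y of block in the frame of scope between -0.0025 and 0.003 m and z of block in the frame of scope below 0.0145 m and angle between the x axis of block and the x axis of scope, either way round below 0.045 rad and angle between block's own z axis and vertical below 0.06 rad), for 0.2 s.
At the end, for the whole second after the job is handed in: The loose block lies flat on the base plate, its end within 2 mm of the reference block, its side within 2.5 mm of the fence, parallel to within 2.5 degrees; the stick stands released in its cup, on the cup's floor, leaning less than 14 degrees; both are at rest (all of step 2 and horizontal distance between stick and cup below 0.015 m and z of stick in the frame of cup below 0.016 m and angle between stick's own z axis and vertical below 0.25 rad and linear speed of block below 0.01 m/s and linear speed of stick below 0.02 m/s); the robot touches nothing.
It fails at once if the gripper or arm touches the loose block (contact force between any of the fingers, the arm and block above 0.5 N).
It fails at once if the block is rammed (stick presses it with more than 25 N) (contact force between stick and block above 25 N).
It fails at once if the gripper or arm bumps the microscope (contact force between any of the fingers, the arm and scope above 3 N).
It fails at once if the flask, carton or tray is moved more than 15 mm (distance of any of flask, carton, tray from where it was at the start of the episode above 0.015 m).
It also fails if it takes over 54 s, if anything falls off the work surface, if the arm or the gripper's body presses on something with over 40 N, if the wrist force passes 120 N, or if a joint passes its speed limit or range.

## Working session

There is one attempt and no reset: what is moved stays moved. The work goes in short steps, Python scripts to look and compute and a tool call to move; the robot and the scene stay as the last step left them, time stands still between calls to the robot, and variables do not carry over. Pictures are saved under pics/ and viewed, at most 10 in all, crops included, and the job is handed in when it is done.

Besides the shell and the picture viewer there is one more tool, called after "Emit:" as name(argument=value, ...) on one line, values as JSON. apply_moves: Moves the arm, as the interface text tells. Its arguments: {"type":"object","properties":{"deltas":{"type":"array","items":{"type":"number","minimum":-1,"maximum":1}},"jaw":{"type":"number"},"grip_force":{"type":"number"}},"required":["deltas"]}

```bash
mkdir -p pics
python3 - <<'E'
from bench import r
import cv2,numpy as np
for n in ("scene","top"):
    d=r.get_image(n); cv2.imwrite(f"pics/{n}0.png",cv2.resize(d["frame"][:,:,::-1],None,fx=1.5,fy=1.5,interpolation=cv2.INTER_CUBIC))
    np.savez(f"pics/{n}0.npz",**d); print(n,d["K"].tolist(),np.round(d["origin"],4),np.round(d["attitude"],4).tolist())
print(r.grip_point_offset,r.observe())
E
```

```text
scene [[447.32802977583026, 0.0, 255.36050879805353], [0.0, 447.32802977583026, 200.02983086982854], [0.0, 0.0, 1.0]] [1.1995 0.7397 0.7906] [[-0.7454, 0.3674, -0.5563], [0.6666, 0.4171, -0.6178], [0.0051, -0.8313, -0.5558]]
top [[421.47179430822064, 0.0, 250.32257123804862], [0.0, 421.47179430822064, 193.937419696153], [0.0, 0.0, 1.0]] [0.3219 0.0054 1.2184] [[-0.0146, -0.9876, 0.1562], [-0.9998, 0.0129, -0.012], [0.0098, -0.1564, -0.9876]]
0.0539 {'time': 0.1, 'joint_positions': array([ 7.12007958e+01,  3.02430833e+00,  8.03059807e+01, -1.35440732e-03,
        9.67485169e+01, -4.02834015e+00]), 'qd': array([ 0.02153204, -0.0743623 , -0.04214936, -0.02664013, -0.06672678,
       -0.01668233]), 'joint_torque': array([ 7.52799406e-04, -3.82585287e+01, -3.60980952e+01, -1.65479382e-04,
        4.82196265e-03,  2.02649153e-05]), 'ee_pos': array([0.13378665, 0.50750493, 0.30316095]), 'tool_rot': array([[-9.66952443e-01,  2.54956459e-01, -4.21010707e-04],
       [ 2.54956796e-01,  9.66951559e-01, -1.30961399e-03],
       [ 7.32024142e-05, -1.37367399e-03, -9.99999054e-01]]), 'ft_force': array([-0.45112823,  0.17258021,  0.58737407]), 'moment': array([ 0.07508417, -0.04091905, -0.02023468]), 'finger_force': 0.0, 'width': 0.999727745514614}
```

View pics/scene0.png

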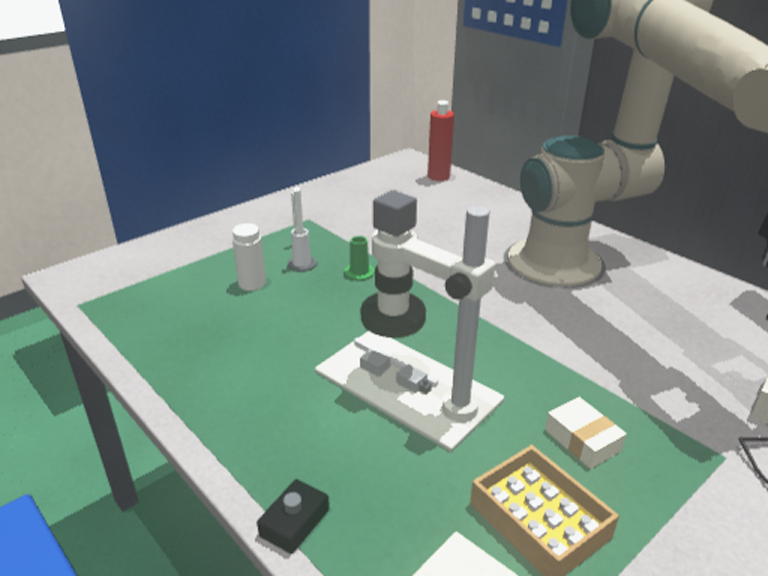

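View pics/top0.png

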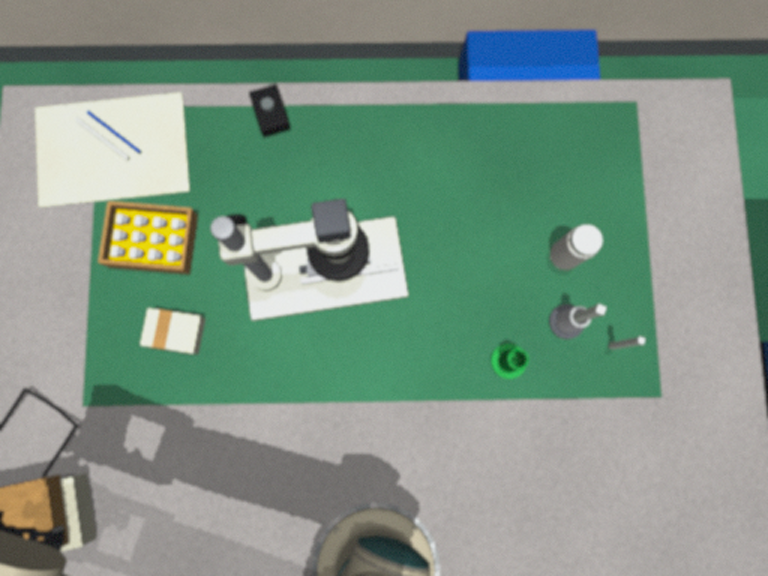

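The top view has the aluminium cup holding a stick at (575,318), the green cup at (510,358), and a separate thin stick-like thing at (627,343). In the scene view the aluminium cup and stick are at (300,230) and the green cup is at (358,258). I'll confirm which is which in enlarged crops.

Run:
```python
import cv2,numpy as np
s=np.load("pics/scene0.npz")["frame"][:,:,::-1]; t=np.load("pics/top0.npz")["frame"][:,:,::-1]
c=lambda im,x,y,w,h,f:cv2.resize(im[y:y+h,x:x+w],None,fx=f,fy=f,interpolation=cv2.INTER_CUBIC)
# scene cup (150..250,115..190) ; top cup (320..440,140..260)
a=c(s,150,115,100,75,4); b=c(t,340,185,100,75,4); d=c(s,205,215,133,85,6); e=c(t,155,140,120,75,6)
cv2.imwrite("pics/cups.png",np.hstack([a,b])); cv2.imwrite("pics/plate_s.png",d); cv2.imwrite("pics/plate_t.png",e)
```

```text
(no output)
```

View pics/cups.png

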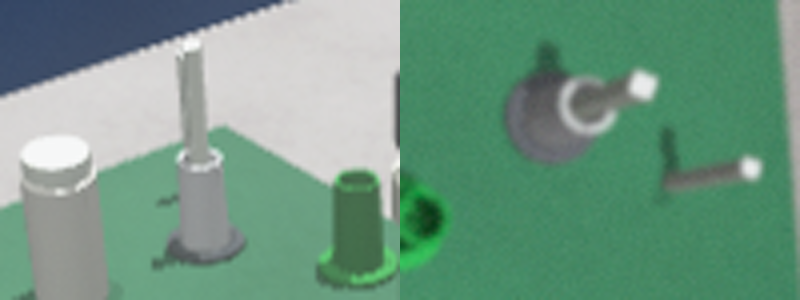

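View pics/plate_s.png

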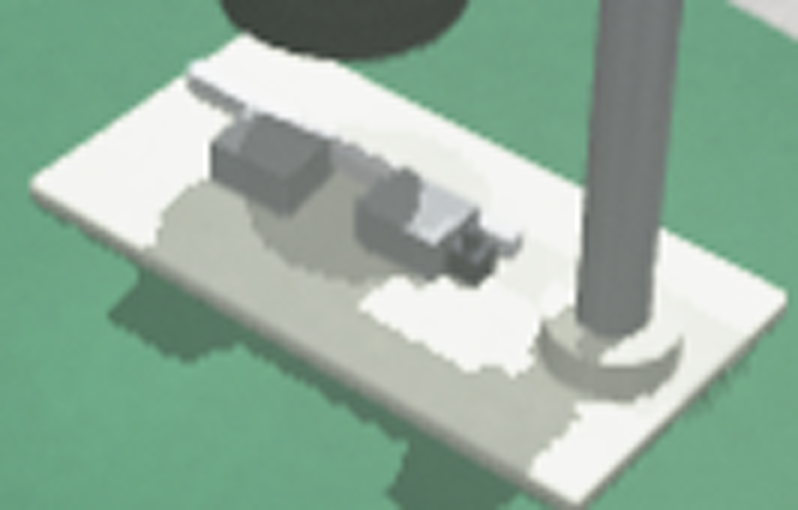

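View pics/plate_t.png

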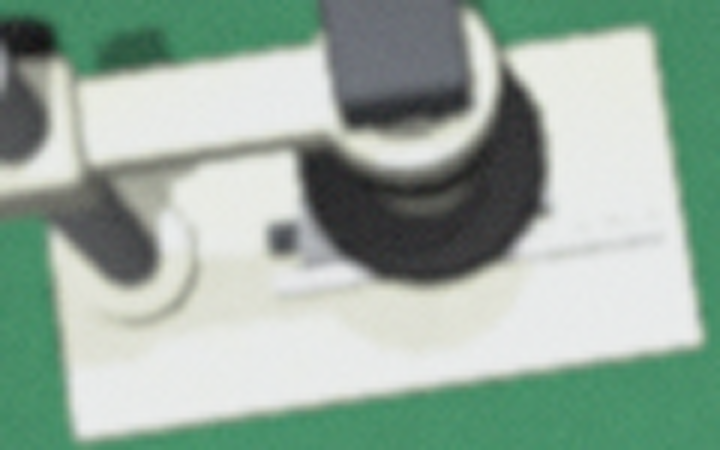

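```bash
cat > h.py <<'E'
import numpy as np, cv2
from scipy.optimize import least_squares
C={n:dict(np.load(f"pics/{n}0.npz")) for n in("scene","top")}
def proj(n,p):
    d=C[n]; q=(np.atleast_2d(p)-d["origin"])@d["attitude"]; q=q@d["K"].T; return q[:,:2]/q[:,2:]
def px(x,y,f,ox,oy): return np.array([(x+.5)/f-.5+ox,(y+.5)/f-.5+oy])
def ray(n,uv,z):
    d=C[n]; v=d["attitude"]@np.linalg.solve(d["K"],[*uv,1]); return d["origin"]+v*(z-d["origin"][2])/v[2]
def T(p,pts):
    c,s=np.cos(p[2]),np.sin(p[2]); pts=np.atleast_2d(pts); return np.c_[p[0]+c*pts[:,0]-s*pts[:,1],p[1]+s*pts[:,0]+c*pts[:,1],pts[:,2]]
E
python3 - <<'E'
from h import *
S=lambda x,y:px(x,y,6,205,215); U=lambda x,y:px(x,y,6,155,140)
obs=[("scene",S(32,183),(-.14,-.08,.012)),("scene",S(242,35),(-.14,.08,.012)),("scene",S(787,295),(.165,.08,.012)),("scene",S(578,507),(.165,-.08,.012)),
("top",U(78,438),(.165,.08,.012)),("top",U(703,345),(-.14,.08,.012)),("top",U(650,30),(-.14,-.08,.012))]
def res(p): return np.concatenate([proj(n,T(p,o))[0]-u for n,u,o in obs])
f=least_squares(res,[.5,.1,1.5]); print("scope",f.x,np.rad2deg(f.x[2]),np.round(f.fun,2))
sc=f.x
B=[(S(212,148),(-.022,-.017,.036)),(S(248,112),(-.022,.017,.036)),(S(332,155),(.022,.017,.036)),(S(285,185),(.022,-.017,.036)),(S(285,215),(.022,-.017,.012)),(S(212,178),(-.022,-.017,.012))]
g=least_squares(lambda p:np.concatenate([proj("scene",T(p,o))[0]-u for u,o in B]),[*sc[:2],1.5]);print("block",g.x,np.rad2deg(g.x[2]),np.round(g.fun,2))
c,s=np.cos(sc[2]),np.sin(sc[2]);R=np.array([[c,-s],[s,c]]);print("block in scope mm",R.T@(g.x[:2]-sc[:2])*1e3,np.rad2deg(g.x[2]-sc[2]))
A=lambda x,y:px(x,y,4,150,115); D=lambda x,y:px(x-400,y,4,340,185)
for nm,a,d,z in(("rim",A(200,158),D(587,105),.085),("foot",A(206,243),D(550,118),.006),("sticktop",A(192,45),D(644,86),.188)): print(nm,ray("scene",a,z),ray("top",d,z))
print("other stick", ray("top",D(668,183),0), ray("top",D(751,168),.16))
print("ref block check px (scene crop)", (proj("scene",T(sc,[(0,-.017,.036),(.044,-.017,.036),(0,.017,.036),(-.13,.017,.024)]))-[205,215])*6)
print("flask",ray("top",((587+.5)/1.5,241/1.5),.135),ray("top",(510/1.5,362/1.5),0))
# stick top yaw
im=C["top"]["frame"]; m=im[195:220,392:412].astype(int)
E
```

```text
scope [0.56333231 0.08027011 1.71730744] 98.3944686449046 [-1.66 -0.13  1.71 -1.97  0.19 -0.43 -0.56 -0.84 -0.91  0.54 -0.44 -0.65
 -0.7  -1.  ]
block [0.58057102 0.03014664 1.7497567 ] 100.25367435333412 [-0.68 -0.59  1.25 -0.71  0.01 -1.62  0.   -0.27 -0.01  1.71 -0.55  1.33]
block in scope mm [-52.10310333  -9.73662153] 1.8592057084295086
rim [ 0.44892495 -0.37407244  0.085     ] [ 0.44984403 -0.37691213  0.085     ]
foot [ 0.45239407 -0.36913732  0.006     ] [ 0.44965153 -0.37603879  0.006     ]
sticktop [ 0.44953361 -0.37293754  0.188     ] [ 0.44954914 -0.37828817  0.188     ]
other stick [ 0.40184033 -0.46074414  0.        ] [ 0.40005038 -0.45274143  0.16      ]
ref block check px (scene crop) [[347.69617199 198.77333759]
 [427.76011308 241.6226685 ]
 [395.88293779 161.0033662 ]
 [178.612379    68.32057256]]
flask [ 0.57748806 -0.38279841  0.135     ] [ 0.37300491 -0.26576037  0.        ]
```

Run:
```python
from h import *
s=C["scene"]["frame"][:,:,::-1]; t=C["top"]["frame"][:,:,::-1]
c=lambda im,x,y,w,h,f:cv2.resize(im[y:y+h,x:x+w],None,fx=f,fy=f,interpolation=cv2.INTER_LANCZOS4)
a=c(s,232,222,66,42,12); b=c(t,375,198,33,24,12)
o=np.zeros((504+0,792,3),np.uint8); o[:504]=a; o[504-100:,:0]=0
cv2.imwrite("pics/z.png",o)
cv2.imwrite("pics/st.png",np.hstack([c(t,393,198,18,18,20),c(s,186,116,24,24,15)]))
```

```text
(no output)
```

View pics/z.png

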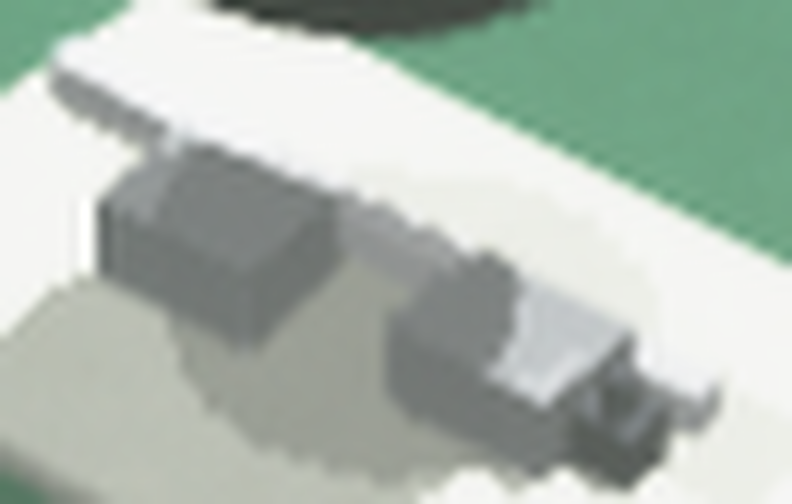

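View pics/st.png

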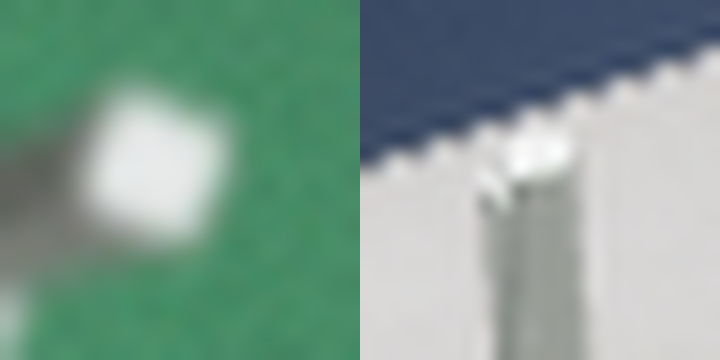

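Stick in the aluminium cup is the one meant: it is white, stands about 100 mm clear of the rim, and its top face at st.png (160,162) is about 14 mm wide. The thinner one at top-view (627,343) stands alone on the bench, and the other cup at (510,358) is green. In z.png the loose block's top corners are (98,205), (175,140), (340,205) and (243,275). The reference block's are (392,318), (480,252), (630,335) and (545,403).

```bash
cat >> h.py <<'E'
from scipy.spatial.transform import Rotation as Ro
def rows(p,R,wps,rmax=.25,smax=.9):
    """wps: (pos, rotmat, max mm per row) -> rounded rows, tracking commanded pose"""
    out=[]
    for P,Q,mm in wps:
        n=max(1,int(np.ceil(max(np.linalg.norm(np.array(P)-p)*1e3/mm,Ro.from_matrix(R.T@Q).magnitude()/.14))))
        for i in range(n,0,-1):
            d=np.round(R.T@(np.array(P)-p)/i/.03,2); w=np.round(Ro.from_matrix(R.T@Q).as_rotvec()/i/.15,2)
            p=p+R@(d*.03); R=R@Ro.from_rotvec(w*.15).as_matrix(); out.append([*d,*w])
    return np.array(out)+0.0,p,R
def show(o):
    for k in range(0,len(o),20): print("[",",".join("%g"%v for v in o[k:k+20].ravel()),"]\n")
def down(a,lean=0,leanaxis=None):
    a=np.deg2rad(a); y=np.array([np.cos(a),np.sin(a),0]); z=np.array([0,0,-1.]); return np.c_[np.cross(y,z),y,z]
E
python3 - <<'E'
from h import *
from bench import r
S=lambda x,y:px(x,y,6,205,215); U=lambda x,y:px(x,y,6,155,140); Z=lambda x,y:px(x,y,12,232,222)
obs=[("scene",S(32,183),(-.14,-.08,.012)),("scene",S(242,35),(-.14,.08,.012)),("scene",S(787,295),(.165,.08,.012)),("scene",S(578,507),(.165,-.08,.012)),
("top",U(78,438),(.165,.08,.012)),("top",U(703,345),(-.14,.08,.012)),("top",U(650,30),(-.14,-.08,.012)),
("scene",Z(392,318),(0,-.017,.036)),("scene",Z(545,403),(.044,-.017,.036)),("scene",Z(630,335),(.044,.017,.036)),("scene",Z(480,252),(0,.017,.036)),("scene",Z(52,72),(-.13,.017,.024))]
B=[(Z(98,205),(-.022,-.017,.036)),(Z(175,140),(-.022,.017,.036)),(Z(340,205),(.022,.017,.036)),(Z(243,275),(.022,-.017,.036)),(Z(248,345),(.022,-.017,.012)),(Z(100,268),(-.022,-.017,.012)),(Z(335,262),(.022,.017,.012))]
def F(p):
    o=lambda n:p[3:5] if n=="scene" else 0
    return np.concatenate([proj(n,T(p,q))[0]-u+o(n) for n,u,q in obs]+[proj("scene",T(p[5:],q))[0]-u+p[3:5] for u,q in B])
f=least_squares(F,[.56,.08,1.7,0,0,.58,.03,1.7],loss="soft_l1",x_scale=[.01,.01,.01,1,1,.01,.01,.01]);p=f.x
print("scope",p[:2],np.rad2deg(p[2]),"off",p[3:5],"block",p[5:7],np.rad2deg(p[7]));print(np.round(f.fun,1).reshape(-1,2).tolist())
c,s=np.cos(p[2]),np.sin(p[2]);R=np.array([[c,-s],[s,c]]);print("block in scope mm",R.T@(p[5:7]-p[:2])*1e3,np.rad2deg(p[7]-p[2]))
t=px(160,162,20,393,198);print("stick top",ray("top",t,.188), "scene corrected",ray("scene",px(192,45,4,150,115)+0*p[3:5],.188))
q=[ray("top",px(*v,20,393,198),.188)[:2] for v in((125,85),(235,120),(190,240),(85,200))]
print([np.rad2deg(np.arctan2(*(q[(i+1)%4]-q[i])[::-1]))%90 for i in range(4)],[np.linalg.norm(q[(i+1)%4]-q[i]) for i in range(4)])
ob=r.observe()
o,P,Q=rows(ob["ee_pos"],ob["tool_rot"],[([.26,.30,.32],ob["tool_rot"],29),([.345,0,.32],down(20),29),([.449,-.376,.305],down(-18),29)])
show(o);print(len(o),P,Q)
E
```

```text
scope [0.56188672 0.07805743] 98.25792250881123 off [0.73418258 1.2597644 ] block [0.5764128  0.02175767] 102.55597484565692
[[-1.0, 0.4], [2.5, -1.3], [0.6, 0.3], [-0.2, -0.3], [-0.2, 0.9], [0.3, -0.0], [0.1, -0.4], [-0.7, 0.7], [-0.2, 0.7], [0.7, -0.1], [0.0, -0.1], [-0.4, -0.5], [-0.6, -0.5], [0.5, -1.4], [-0.2, -0.9], [0.5, -0.3], [0.1, 0.8], [-0.6, 1.1], [0.2, 1.2]]
block in scope mm [-57.80238928  -6.2891594 ] 4.298052336845683
stick top [ 0.45079771 -0.37812792  0.188     ] scene corrected [ 0.44953361 -0.37293754  0.188     ]
[np.float64(71.18785118254586), np.float64(65.88796204319951), np.float64(67.8923342413869), np.float64(67.32126989486659)] [np.float64(0.014110097261798892), np.float64(0.016282868082464236), np.float64(0.013671369843527138), np.float64(0.015462541792289989)]
[ -0.65,-0.62,-0.06,0,0,0,-0.65,-0.62,-0.06,0,0,0,-0.65,-0.63,-0.06,0,0,0,-0.65,-0.62,-0.06,0,0,0,-0.65,-0.63,-0.06,0,0,0,-0.65,-0.62,-0.06,0,0,0,-0.64,-0.63,-0.06,0,0,0,-0.65,-0.62,-0.07,0,0,0,-0.64,-0.63,-0.06,0,0,0,-0.48,-0.81,0,0,0,0.58,-0.55,-0.77,0,0,0,0.58,-0.61,-0.72,0,0,0,0.59,-0.68,-0.66,0,0,0,0.58,-0.73,-0.6,0,0,0,0.59,-0.78,-0.53,0,0,0,0.58,-0.82,-0.46,0,0,0,0.59,-0.86,-0.39,0,0,0,0.58,-0.89,-0.31,0,0,0,0.59,-0.92,-0.23,0,0,0,0.58,-0.94,-0.15,0.01,-0.01,0.01,0.59 ]

[ -0.93,-0.07,0.04,0,0,0.32,-0.93,-0.03,0.03,0,0,0.32,-0.93,0.02,0.04,0,0,0.31,-0.93,0.06,0.03,0,0,0.32,-0.92,0.1,0.04,0,0,0.31,-0.92,0.15,0.03,0,0,0.32,-0.91,0.19,0.04,0,0,0.31,-0.9,0.23,0.03,0,0,0.32,-0.89,0.27,0.04,0,0,0.31,-0.87,0.32,0.03,0,0,0.32,-0.85,0.36,0.04,0,0,0.31,-0.84,0.39,0.03,0,0,0.32,-0.82,0.43,0.04,0,0,0.31,-0.8,0.48,0.03,0,0,0.32 ]

34 [ 0.44904574 -0.37614423  0.30503299] [[ 3.09347128e-01  9.50949106e-01  3.90431564e-04]
 [ 9.50948899e-01 -3.09347328e-01  6.49626419e-04]
 [ 7.38540623e-04  1.70320398e-04 -9.99999713e-01]]
```

Emit:
apply_moves(deltas=[-0.65, -0.62, -0.06, 0, 0, 0, -0.65, -0.62, -0.06, 0, 0, 0, -0.65, -0.63, -0.06, 0, 0, 0, -0.65, -0.62, -0.06, 0, 0, 0, -0.65, -0.63, -0.06, 0, 0, 0, -0.65, -0.62, -0.06, 0, 0, 0, -0.64, -0.63, -0.06, 0, 0, 0, -0.65, -0.62, -0.07, 0, 0, 0, -0.64, -0.63, -0.06, 0, 0, 0, -0.48, -0.81, 0, 0, 0, 0.58, -0.55, -0.77, 0, 0, 0, 0.58, -0.61, -0.72, 0, 0, 0, 0.59, -0.68, -0.66, 0, 0, 0, 0.58, -0.73, -0.6, 0, 0, 0, 0.59, -0.78, -0.53, 0, 0, 0, 0.58, -0.82, -0.46, 0, 0, 0, 0.59, -0.86, -0.39, 0, 0, 0, 0.58, -0.89, -0.31, 0, 0, 0, 0.59, -0.92, -0.23, 0, 0, 0, 0.58, -0.94, -0.15, 0.01, -0.01, 0.01, 0.59], jaw=1)

```text
time: 2.1
ee_pos: [0.3451, -0.0011, 0.3198]
tool_rot: [[-0.338, 0.941, 0.001], [0.941, 0.338, 0.002], [0.002, 0.001, -1.0]]
ft_force: [0.8, 0.2, 0.2]
width: 0.998
finger_force: 0.0
```

Emit:
apply_moves(deltas=[-0.93, -0.07, 0.04, 0, 0, 0.32, -0.93, -0.03, 0.03, 0, 0, 0.32, -0.93, 0.02, 0.04, 0, 0, 0.31, -0.93, 0.06, 0.03, 0, 0, 0.32, -0.92, 0.1, 0.04, 0, 0, 0.31, -0.92, 0.15, 0.03, 0, 0, 0.32, -0.91, 0.19, 0.04, 0, 0, 0.31, -0.9, 0.23, 0.03, 0, 0, 0.32, -0.89, 0.27, 0.04, 0, 0, 0.31, -0.87, 0.32, 0.03, 0, 0, 0.32, -0.85, 0.36, 0.04, 0, 0, 0.31, -0.84, 0.39, 0.03, 0, 0, 0.32, -0.82, 0.43, 0.04, 0, 0, 0.31, -0.8, 0.48, 0.03, 0, 0, 0.32, 0, 0, 0, 0, 0, 0])

```text
time: 3.6
ee_pos: [0.4489, -0.3782, 0.3027]
tool_rot: [[0.313, 0.95, -0.001], [0.95, -0.313, 0.004], [0.003, -0.002, -1.0]]
ft_force: [-0.3, -0.2, 0.1]
width: 0.999
finger_force: 0.0
```

Emit:
apply_moves(deltas=[0.09, 0.01, 0.3, 0, 0, 0.35, 0, 0, 0.7, 0, 0, 0, 0, 0, 0.7, 0, 0, 0, 0, 0, 0.7, 0, 0, 0, 0, 0, 0.7, 0, 0, 0, 0, 0, 0.47, 0, 0, 0, 0, 0, 0, 0, 0, 0])

```text
time: 4.3
ee_pos: [0.4496, -0.3722, 0.1952]
tool_rot: [[0.358, 0.934, -0.002], [0.934, -0.358, 0.005], [0.004, -0.004, -1.0]]
ft_force: [0.1, -0.1, -0.2]
width: 1.002
finger_force: 0.0
```

Run:
```python
from bench import r
import cv2,numpy as np
a=r.get_image("scene")["frame"][95:195,140:260,::-1]; b=r.get_image("top")["frame"][165:265,330:450,::-1]
f=lambda i:cv2.resize(i,None,fx=3.3,fy=3.3,interpolation=cv2.INTER_CUBIC)
cv2.imwrite("pics/grasp.png",np.hstack([f(a),f(b)])); o=r.observe(); print(o["ee_pos"],o["tool_rot"][:,1],o["ft_force"])
```

```text
[ 0.45045748 -0.37318608  0.19828843] [ 9.33539508e-01 -3.58474085e-01  5.63691069e-04] [ 0.06960057 -0.53952059  0.38663983]
```

View pics/grasp.png

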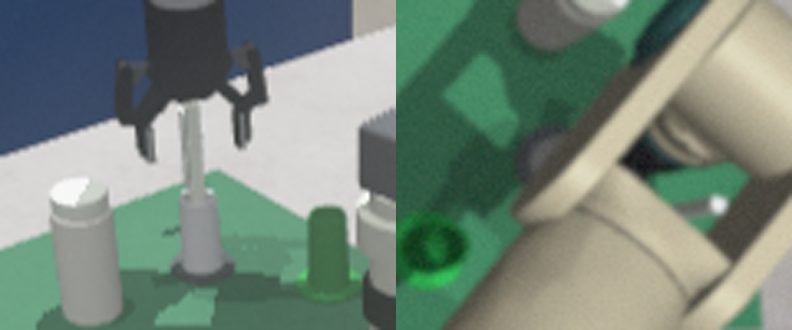

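The scene crop shows the stick at (190,130) standing between the open fingers at (147,140) and (240,130), with the cup and flask untouched. I'll close the gripper now.

Emit:
apply_moves(deltas=[0, 0, 0, 0, 0, 0, 0, 0, 0, 0, 0, 0, 0, 0, 0, 0, 0, 0, 0, 0, 0, 0, 0, 0, 0, 0, 0, 0, 0, 0, 0, 0, 0, 0, 0, 0, 0, 0, 0, 0, 0, 0, 0, 0, 0, 0, 0, 0], jaw=-1, grip_force=100)

```text
time: 5.2
ee_pos: [0.4504, -0.3734, 0.198]
tool_rot: [[0.359, 0.933, 0.001], [0.933, -0.359, 0.002], [0.002, 0.001, -1.0]]
ft_force: [-0.1, -1.0, 4.1]
width: 0.152
finger_force: 97.5
```

```bash
cat >> h.py <<'E'
SC=np.array([.5619,.0781]); YAW=98.26; LEN=.190
RS=Ro.from_euler('z',YAW,degrees=True).as_matrix()
def leanR(th): return down(YAW-90)@Ro.from_euler('y',th,degrees=True).as_matrix()
def tcp(tip_mm,th):
    return np.r_[SC,0]+RS@(np.array(tip_mm)/1e3)-LEN*leanR(th)[:,2]
def tip(p,R): return RS.T@(p+LEN*R[:,2]-np.r_[SC,0])*1e3
def avg(r): 
    o=r.observe(); return o["ee_pos"],o["tool_rot"]
E
python3 - <<'E'
from h import *
from bench import r
p,R=np.array([.4504,-.3734,.198]),down(-21)
print(avg(r))
o,P,Q=rows(p,R,[([.4504,-.3734,.325],R,22),(tcp((-52,-44,110),38),leanR(38),26),(tcp((-52,-44,60),38),leanR(38),25)])
show(o);print(len(o),P,tip(P,Q))
E
```

```text
(array([ 0.45039955, -0.373391  ,  0.19796601]), array([[ 3.58838993e-01,  9.33398532e-01,  1.32595258e-03],
       [ 9.33397439e-01, -3.58840815e-01,  1.57818191e-03],
       [ 1.94887858e-03,  6.71327536e-04, -9.99997876e-01]]))
[ 0,0,-0.71,0,0,0,0,0,-0.7,0,0,0,0,0,-0.71,0,0,0,0,0,-0.7,0,0,0,0,0,-0.71,0,0,0,0,0,-0.7,0,0,0,0.8,0.15,0.16,0.08,0.31,-0.23,0.79,0.18,0.19,0.08,0.31,-0.23,0.77,0.21,0.22,0.08,0.31,-0.23,0.75,0.24,0.26,0.08,0.31,-0.24,0.73,0.27,0.29,0.08,0.31,-0.23,0.7,0.3,0.32,0.08,0.31,-0.24,0.68,0.32,0.34,0.08,0.31,-0.23,0.65,0.35,0.37,0.08,0.31,-0.23,0.62,0.38,0.4,0.08,0.31,-0.24,0.58,0.41,0.42,0.08,0.31,-0.23,0.55,0.43,0.44,0.08,0.31,-0.24,0.51,0.45,0.46,0.09,0.31,-0.23,0.48,0.48,0.48,0.08,0.3,-0.24,0.44,0.5,0.5,0.09,0.31,-0.23 ]

[ -0.51,0,0.65,0,0,0,-0.52,0,0.66,0,0,0 ]

22 [ 0.62966317 -0.08277955  0.20967052] [-51.86542061 -43.82398619  60.03043514]
```

Run:
```python
from h import *
p,R=np.array([.4504,-.3734,.198]),down(-21)
o,P,Q=rows(p,R,[([.4504,-.3734,.325],R,22),(tcp((-110,-46,85),38),leanR(38),26),(tcp((-53,-46,45),38),leanR(38),25)])
show(o);print(len(o),P,tip(P,Q))
```

```text
[ 0,0,-0.71,0,0,0,0,0,-0.7,0,0,0,0,0,-0.71,0,0,0,0,0,-0.7,0,0,0,0,0,-0.71,0,0,0,0,0,-0.7,0,0,0,0.73,0.24,0.23,0.09,0.33,-0.25,0.71,0.27,0.26,0.09,0.33,-0.25,0.69,0.3,0.29,0.09,0.33,-0.25,0.66,0.33,0.32,0.09,0.33,-0.25,0.63,0.36,0.35,0.09,0.33,-0.25,0.6,0.39,0.38,0.09,0.33,-0.25,0.56,0.41,0.4,0.08,0.33,-0.25,0.53,0.44,0.42,0.09,0.33,-0.26,0.49,0.46,0.44,0.08,0.34,-0.26,0.45,0.49,0.46,0.08,0.33,-0.25,0.4,0.51,0.48,0.09,0.34,-0.25,0.36,0.53,0.49,0.09,0.33,-0.26,0.32,0.55,0.5,0.08,0.34,-0.25,0.22,0,0.74,0,0,0 ]

[ 0.23,0,0.74,0,0,0,0.22,0,0.74,0,0,0 ]

22 [ 0.6319835  -0.08349633  0.19456977] [-52.96765796 -46.14574555  44.88306176]
```

Emit:
apply_moves(deltas=[0, 0, -0.71, 0, 0, 0, 0, 0, -0.7, 0, 0, 0, 0, 0, -0.71, 0, 0, 0, 0, 0, -0.7, 0, 0, 0, 0, 0, -0.71, 0, 0, 0, 0, 0, -0.7, 0, 0, 0])

```text
time: 5.8
ee_pos: [0.4501, -0.3734, 0.3249]
tool_rot: [[0.359, 0.933, 0.0], [0.933, -0.359, 0.003], [0.003, -0.001, -1.0]]
ft_force: [-0.4, 0.1, -0.4]
width: 0.148
finger_force: 97.4
```

Emit:
apply_moves(deltas=[0.73, 0.24, 0.23, 0.09, 0.33, -0.25, 0.71, 0.27, 0.26, 0.09, 0.33, -0.25, 0.69, 0.3, 0.29, 0.09, 0.33, -0.25, 0.66, 0.33, 0.32, 0.09, 0.33, -0.25, 0.63, 0.36, 0.35, 0.09, 0.33, -0.25, 0.6, 0.39, 0.38, 0.09, 0.33, -0.25, 0.56, 0.41, 0.4, 0.08, 0.33, -0.25, 0.53, 0.44, 0.42, 0.09, 0.33, -0.26, 0.49, 0.46, 0.44, 0.08, 0.34, -0.26, 0.45, 0.49, 0.46, 0.08, 0.33, -0.25, 0.4, 0.51, 0.48, 0.09, 0.34, -0.25, 0.36, 0.53, 0.49, 0.09, 0.33, -0.26, 0.32, 0.55, 0.5, 0.08, 0.34, -0.25, 0, 0, 0, 0, 0, 0])

```text
time: 7.2
ee_pos: [0.6407, -0.1378, 0.2317]
tool_rot: [[-0.112, 0.989, -0.093], [0.776, 0.146, 0.613], [0.62, -0.003, -0.784]]
ft_force: [-0.3, -0.1, -0.9]
width: 0.15
finger_force: 97.4
```

Emit:
apply_moves(deltas=[0.22, 0, 0.74, 0, 0, 0, 0.23, 0, 0.74, 0, 0, 0, 0.22, 0, 0.74, 0, 0, 0, 0, 0, 0, 0, 0, 0])

```text
time: 7.6
ee_pos: [0.6309, -0.082, 0.193]
tool_rot: [[-0.111, 0.99, -0.091], [0.778, 0.144, 0.611], [0.618, -0.003, -0.786]]
ft_force: [-0.4, 0.2, -1.0]
width: 0.148
finger_force: 97.5
```

Run:
```python
from h import *
from bench import r
p,R=avg(r); print(p,tip(p,R),r.observe()["width"],np.round(r.observe()["joint_positions"]),r.observe()["ft_force"])
im=r.get_image("scene")["frame"][:,:,::-1]
a=cv2.resize(im[115:290,180:340],None,fx=3.4,fy=3.4,interpolation=cv2.INTER_CUBIC)
cv2.imwrite("pics/stage.png",a)
print("tip expected in crop",(proj("scene",(np.r_[SC,0]+RS@(tip(p,R)/1e3)))-[180,115])*3.4)
```

```text
[ 0.6308743  -0.08197134  0.1929602 ] [-50.86828951 -44.74755259  43.61220711] 0.1475884213237292 [-21.  34.  61.  34. 104. -26.] [-0.37861743  0.21408496 -1.02939163]
tip expected in crop [[207.97517812 433.11008082]]
```

View pics/stage.png

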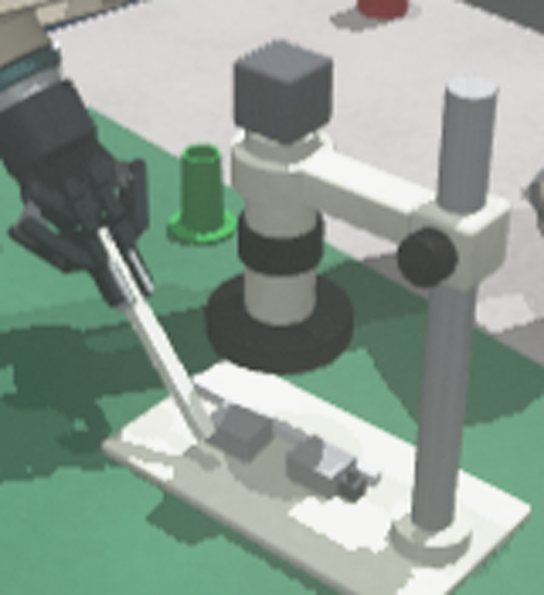

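Tip sits at crop (208,435), just beyond the block on the far side and above the plate, matching the computed (208,433). Next I lower it and push gently toward the fence.

Emit:
apply_moves(deltas=[-0.12, 0, 0.16, 0, 0, 0, -0.12, 0, 0.16, 0, 0, 0, -0.12, 0, 0.16, 0, 0, 0, -0.12, 0, 0.15, 0, 0, 0, 0, 0, 0, 0, 0, 0])

```text
time: 8.15
ee_pos: [0.6317, -0.0833, 0.1698]
tool_rot: [[-0.111, 0.99, -0.089], [0.778, 0.142, 0.612], [0.618, -0.001, -0.786]]
ft_force: [0.4, 0.4, -1.3]
width: 0.149
finger_force: 97.5
```

Emit:
apply_moves(deltas=[0, -0.1, 0, 0, 0, 0, 0, -0.1, 0, 0, 0, 0, 0, -0.1, 0, 0, 0, 0, 0, -0.05, 0, 0, 0, 0, 0, -0.05, 0, 0, 0, 0, 0, -0.05, 0, 0, 0, 0])

```text
time: 8.75
ee_pos: [0.6186, -0.0851, 0.1713]
tool_rot: [[-0.113, 0.99, -0.087], [0.779, 0.143, 0.611], [0.617, 0.001, -0.787]]
ft_force: [1.2, -0.3, -0.3]
width: 0.144
finger_force: 97.5
```

Emit:
apply_moves(deltas=[0, -0.04, 0, 0, 0, 0, 0, -0.04, 0, 0, 0, 0, 0, -0.04, 0, 0, 0, 0])

```text
time: 9.05
ee_pos: [0.6152, -0.0856, 0.1713]
tool_rot: [[-0.113, 0.99, -0.087], [0.779, 0.142, 0.611], [0.617, 0.001, -0.787]]
ft_force: [1.6, 0.4, 0.6]
width: 0.15
finger_force: 97.5
```

Emit:
apply_moves(deltas=[0, -0.04, 0, 0, 0, 0, 0, -0.04, 0, 0, 0, 0, 0, -0.04, 0, 0, 0, 0])

```text
time: 9.35
ee_pos: [0.6115, -0.086, 0.1712]
tool_rot: [[-0.113, 0.99, -0.087], [0.778, 0.143, 0.611], [0.617, 0.001, -0.787]]
ft_force: [1.3, 0.3, 0.1]
width: 0.15
finger_force: 97.5
```

Emit:
apply_moves(deltas=[0, -0.03, 0, 0, 0, 0, 0, -0.03, 0, 0, 0, 0])

```text
time: 9.55
ee_pos: [0.6097, -0.0863, 0.1712]
tool_rot: [[-0.113, 0.99, -0.087], [0.778, 0.143, 0.611], [0.617, 0.001, -0.787]]
ft_force: [1.8, 0.7, -0.2]
width: 0.147
finger_force: 97.5
```

Run:
```python
from h import *
from bench import r
p,R=avg(r); print(tip(p,R))
```

```text
[-52.23542692 -23.92993184  21.74045912]
```

Emit:
apply_moves(deltas=[0, -0.03, 0, 0, 0, 0, 0, -0.03, 0, 0, 0, 0])

```text
time: 9.75
ee_pos: [0.6083, -0.0863, 0.1712]
tool_rot: [[-0.113, 0.99, -0.086], [0.778, 0.142, 0.612], [0.618, 0.002, -0.786]]
ft_force: [4.6, 2.6, -1.0]
width: 0.146
finger_force: 97.4
```

Emit:
apply_moves(deltas=[0, -0.03, 0, 0, 0, 0, 0, 0, 0, 0, 0, 0])

```text
time: 9.95
ee_pos: [0.6077, -0.0864, 0.1714]
tool_rot: [[-0.114, 0.99, -0.085], [0.778, 0.142, 0.612], [0.618, 0.003, -0.787]]
ft_force: [5.5, 2.8, -1.1]
width: 0.148
finger_force: 97.5
```

Emit:
apply_moves(deltas=[0, -0.03, 0, 0, 0, 0, 0, 0, 0, 0, 0, 0])

```text
time: 10.15
ee_pos: [0.6071, -0.0864, 0.1716]
tool_rot: [[-0.114, 0.99, -0.084], [0.778, 0.141, 0.612], [0.617, 0.005, -0.787]]
ft_force: [7.9, 2.9, -1.2]
width: 0.145
finger_force: 97.7
```

Run:
```python
from h import *
from bench import r
p,R=avg(r); t=tip(p,R); print(t,r.observe()["ft_force"])
# retreat -y, back -x, across to y=0, ready behind the block end
o,P,Q=rows(p,R,[(tcp((t[0],-38,t[2]),38),leanR(38),8),(tcp((-110,-38,26),38),leanR(38),20),(tcp((-110,-1,20.5),38),leanR(38),15),(tcp((-100,-1,20.5),38),leanR(38),10)])
show(o);print(len(o),tip(P,Q))
```

```text
[-52.0444098  -22.09816449  22.1446525 ] [ 7.85141524  2.93018024 -1.20055663]
[ 0,0.19,0,0.01,0,0,0.01,0.19,0,0.01,-0.01,0,0,0.18,0,0.01,0,0.01,-0.48,0,-0.43,0,0,0,-0.48,0,-0.43,0,0,0,-0.48,0,-0.43,0,0,0,-0.04,-0.41,0.05,0,0,0,-0.04,-0.41,0.05,0,0,0,-0.03,-0.41,0.04,0,0,0,0.13,0,0.1,0,0,0,0.13,0,0.11,0,0,0 ]

11 [-99.88636539  -1.11101579  20.56853327]
```

Emit:
apply_moves(deltas=[0, 0.19, 0, 0, 0, 0, 0, 0.19, 0, 0, 0, 0, 0, 0.18, 0, 0, 0, 0, -0.48, 0, -0.43, 0, 0, 0, -0.48, 0, -0.43, 0, 0, 0, -0.48, 0, -0.43, 0, 0, 0, -0.04, -0.41, 0.05, 0, 0, 0, -0.04, -0.41, 0.05, 0, 0, 0, -0.03, -0.41, 0.04, 0, 0, 0, 0, 0, 0, 0, 0, 0])

```text
time: 11.15
ee_pos: [0.5938, -0.1474, 0.1691]
tool_rot: [[-0.111, 0.99, -0.089], [0.778, 0.142, 0.612], [0.618, -0.001, -0.786]]
ft_force: [-0.3, 0.2, -1.0]
width: 0.149
finger_force: 98.0
```

Run:
```python
from h import *
from bench import r
p,R=avg(r); t=tip(p,R); print(t,r.observe()["ft_force"])
im=r.get_image("scene")["frame"][:,:,::-1]
cv2.imwrite("pics/s2.png",cv2.resize(im[222:264,232:298],None,fx=12,fy=12,interpolation=cv2.INTER_CUBIC))
print("x per row unit tool:",R.T@RS[:,0])
```

```text
[-110.30990508    0.84000761   19.70038301] [-0.33865497  0.20022935 -0.9543451 ]
x per row unit tool: [ 0.7862507  -0.00163506  0.61790547]
```

View pics/s2.png

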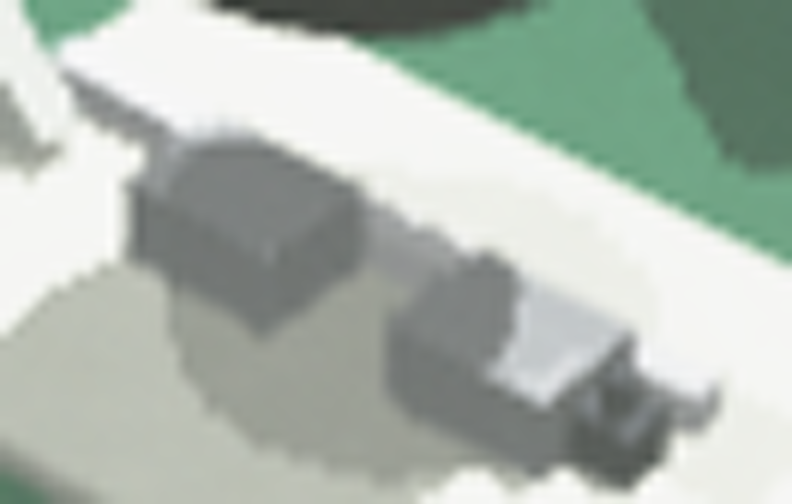

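The picture shows the block flat along the fence at (245,215), parallel to it, with a gap remaining to the reference block at (390,330). The stick tip is behind it at (40,140). Now the end push.

Emit:
apply_moves(deltas=[0.08, 0.03, 0.06, 0, 0, 0, 0.08, 0, 0.06, 0, 0, 0, 0.08, 0, 0.06, 0, 0, 0, 0.08, 0, 0.06, 0, 0, 0, 0.08, 0, 0.06, 0, 0, 0, 0.08, 0, 0.07, 0, 0, 0])

```text
time: 11.8
ee_pos: [0.5928, -0.1286, 0.1698]
tool_rot: [[-0.113, 0.99, -0.087], [0.779, 0.143, 0.611], [0.617, 0.001, -0.787]]
ft_force: [-0.4, 0.6, -0.4]
width: 0.149
finger_force: 98.0
```

Emit:
apply_moves(deltas=[0.05, 0, 0.04, 0, 0, 0, 0.05, 0, 0.04, 0, 0, 0, 0.05, 0, 0.04, 0, 0, 0, 0.05, 0, 0.04, 0, 0, 0, 0.05, 0, 0.04, 0, 0, 0])

```text
time: 12.3
ee_pos: [0.5914, -0.1193, 0.1696]
tool_rot: [[-0.113, 0.99, -0.087], [0.779, 0.143, 0.611], [0.617, 0.001, -0.787]]
ft_force: [0.0, -0.6, 0.4]
width: 0.146
finger_force: 98.0
```

Emit:
apply_moves(deltas=[0.05, 0, 0.04, 0, 0, 0, 0.05, 0, 0.04, 0, 0, 0, 0.05, 0, 0.04, 0, 0, 0, 0.05, 0, 0.04, 0, 0, 0])

```text
time: 12.7
ee_pos: [0.5904, -0.1119, 0.1697]
tool_rot: [[-0.113, 0.99, -0.087], [0.779, 0.142, 0.611], [0.617, 0.001, -0.787]]
ft_force: [0.8, -1.7, 0.2]
width: 0.15
finger_force: 98.1
```

Run:
```python
from h import *
from bench import r
p,R=avg(r); print(tip(p,R),RS.T@r.observe()["ft_force"])
```

```text
[-74.89069128  -1.25020573  20.1352329 ] [-1.79208744 -0.53121186  0.16354015]
```

Emit:
apply_moves(deltas=[0.05, 0, 0.04, 0, 0, 0, 0.05, 0, 0.04, 0, 0, 0, 0.05, 0, 0.04, 0, 0, 0, 0.05, 0, 0.04, 0, 0, 0, 0.05, 0, 0.04, 0, 0, 0])

```text
time: 13.2
ee_pos: [0.589, -0.1022, 0.1696]
tool_rot: [[-0.113, 0.99, -0.087], [0.779, 0.143, 0.611], [0.617, 0.001, -0.787]]
ft_force: [0.4, -1.7, 0.4]
width: 0.149
finger_force: 98.1
```

Emit:
apply_moves(deltas=[0.05, 0, 0.04, 0, 0, 0, 0.05, 0, 0.04, 0, 0, 0, 0.05, 0, 0.04, 0, 0, 0, 0.03, 0, 0.02, 0, 0, 0])

```text
time: 13.6
ee_pos: [0.588, -0.0953, 0.1695]
tool_rot: [[-0.113, 0.99, -0.087], [0.779, 0.143, 0.611], [0.617, 0.001, -0.787]]
ft_force: [-0.3, -2.5, 0.6]
width: 0.15
finger_force: 98.1
```

Run:
```python
from h import *
from bench import r
p,R=avg(r); print(tip(p,R),RS.T@r.observe()["ft_force"])
```

```text
[-58.05821363  -1.18409345  20.04450121] [-2.4577851   0.62733362  0.6409251 ]
```

About 8 mm is left. I'll continue at 1 mm per row.

Emit:
apply_moves(deltas=[0.03, 0, 0.02, 0, 0, 0, 0.03, 0, 0.02, 0, 0, 0, 0.03, 0, 0.02, 0, 0, 0, 0.03, 0, 0.02, 0, 0, 0])

```text
time: 14.0
ee_pos: [0.5874, -0.0911, 0.1697]
tool_rot: [[-0.112, 0.99, -0.088], [0.779, 0.143, 0.611], [0.617, 0.001, -0.787]]
ft_force: [0.7, -1.5, 0.1]
width: 0.151
finger_force: 98.1
```

Emit:
apply_moves(deltas=[0.03, 0, 0.02, 0, 0, 0, 0.03, 0, 0.02, 0, 0, 0])

```text
time: 14.2
ee_pos: [0.587, -0.0889, 0.1698]
tool_rot: [[-0.112, 0.99, -0.088], [0.779, 0.143, 0.611], [0.617, 0.0, -0.787]]
ft_force: [0.4, -1.2, -0.5]
width: 0.149
finger_force: 98.1
```

Emit:
apply_moves(deltas=[0.025, 0, 0.02, 0, 0, 0, 0, 0, 0, 0, 0, 0])

```text
time: 14.4
ee_pos: [0.5868, -0.0879, 0.1699]
tool_rot: [[-0.113, 0.99, -0.088], [0.778, 0.143, 0.611], [0.618, 0.0, -0.786]]
ft_force: [0.0, -1.7, -1.6]
width: 0.149
finger_force: 98.1
```

Emit:
apply_moves(deltas=[0.025, 0, 0.02, 0, 0, 0, 0, 0, 0, 0, 0, 0])

```text
time: 14.6
ee_pos: [0.5867, -0.087, 0.1699]
tool_rot: [[-0.113, 0.99, -0.088], [0.778, 0.143, 0.611], [0.618, 0.0, -0.787]]
ft_force: [1.1, -1.8, -0.5]
width: 0.145
finger_force: 98.1
```

Emit:
apply_moves(deltas=[0.025, 0, 0.02, 0, 0, 0, 0, 0, 0, 0, 0, 0])

```text
time: 14.8
ee_pos: [0.5866, -0.0861, 0.17]
tool_rot: [[-0.113, 0.99, -0.088], [0.778, 0.143, 0.611], [0.618, 0.001, -0.787]]
ft_force: [-1.1, -1.5, -1.5]
width: 0.15
finger_force: 98.1
```

Emit:
apply_moves(deltas=[0.025, 0, 0.02, 0, 0, 0, 0, 0, 0, 0, 0, 0])

```text
time: 15.0
ee_pos: [0.5865, -0.0852, 0.17]
tool_rot: [[-0.113, 0.99, -0.088], [0.778, 0.143, 0.611], [0.617, 0.001, -0.787]]
ft_force: [-0.4, -0.6, -1.5]
width: 0.149
finger_force: 98.1
```

Emit:
apply_moves(deltas=[0.025, 0, 0.02, 0, 0, 0, 0, 0, 0, 0, 0, 0])

```text
time: 15.2
ee_pos: [0.5864, -0.0842, 0.17]
tool_rot: [[-0.113, 0.99, -0.088], [0.779, 0.143, 0.611], [0.617, 0.001, -0.787]]
ft_force: [0.4, -0.9, -1.6]
width: 0.145
finger_force: 98.1
```

Emit:
apply_moves(deltas=[0.025, 0, 0.02, 0, 0, 0, 0.025, 0, 0.02, 0, 0, 0])

```text
time: 15.4
ee_pos: [0.5861, -0.0824, 0.17]
tool_rot: [[-0.113, 0.99, -0.087], [0.779, 0.143, 0.611], [0.617, 0.001, -0.787]]
ft_force: [-0.8, -1.0, -0.2]
width: 0.147
finger_force: 98.1
```

Emit:
apply_moves(deltas=[0.025, 0, 0.02, 0, 0, 0, 0, 0, 0, 0, 0, 0])

```text
time: 15.6
ee_pos: [0.586, -0.0813, 0.17]
tool_rot: [[-0.113, 0.99, -0.088], [0.778, 0.143, 0.611], [0.617, 0.001, -0.787]]
ft_force: [-0.4, -0.4, -1.4]
width: 0.147
finger_force: 98.1
```

Run:
```python
from h import *
from bench import r
p,R=avg(r); print(tip(p,R),RS.T@r.observe()["ft_force"])
im=cv2.cvtColor(r.get_image("scene")["frame"],cv2.COLOR_RGB2GRAY)
# profile along front faces: crop z.png line from A-mid (98,237) to ref (545,440) -> shifted
a=px(100,235,12,232,222);b=px(545,440,12,232,222)
n=60;q=np.linspace(a,b,n).astype(np.float32)
print(cv2.remap(im,q[:,0].reshape(1,-1),q[:,1].reshape(1,-1),cv2.INTER_LINEAR)[0].tolist())
old=cv2.cvtColor(C["scene"]["frame"],cv2.COLOR_RGB2GRAY)
print(cv2.remap(old,q[:,0].reshape(1,-1),q[:,1].reshape(1,-1),cv2.INTER_LINEAR)[0].tolist())
```

```text
[-43.88577382  -1.12440651  20.5125203 ] [-0.36338275  0.44097628 -1.36927258]
[192, 191, 191, 192, 192, 192, 192, 192, 191, 183, 171, 159, 156, 157, 156, 156, 156, 144, 131, 120, 116, 118, 117, 117, 117, 117, 117, 118, 118, 117, 117, 117, 118, 118, 118, 118, 117, 117, 116, 117, 119, 118, 118, 119, 119, 119, 118, 118, 118, 118, 119, 119, 119, 120, 121, 121, 120, 121, 121, 120]
[136, 120, 118, 119, 119, 118, 118, 117, 118, 117, 116, 117, 117, 117, 117, 117, 118, 118, 118, 119, 117, 115, 116, 120, 129, 144, 153, 157, 157, 157, 157, 157, 156, 156, 156, 156, 154, 150, 132, 122, 118, 118, 118, 118, 118, 118, 118, 118, 118, 118, 118, 118, 118, 119, 120, 120, 120, 120, 120, 120]
```

```bash
cat >> h.py <<'E'
OFF=np.array([.73,1.26])
def prof(g,pts):  # scope mm pts
    q=(proj("scene",np.r_[SC,0]+(np.array(pts)/1e3)@RS.T)+0-OFF*-1).astype(np.float32)
    return cv2.remap(g,q[:,0].reshape(1,-1),q[:,1].reshape(1,-1),cv2.INTER_LINEAR)[0].tolist()
E
python3 - <<'E'
from h import *
from bench import r
g=cv2.cvtColor(r.get_image("scene")["frame"],cv2.COLOR_RGB2GRAY); old=cv2.cvtColor(C["scene"]["frame"],cv2.COLOR_RGB2GRAY)
X=np.arange(-84,50,3)
print(X.tolist())
for nm,y,z in(("front z24",-17,24),("front z30",-17,30),("top y-10",-10,36),("top y0",0,36),("top y10",10,36),("plate y-21",-21,12)):
    print(nm); 
    for G in(old,g): print(prof(G,[(x,y,z) for x in X]))
E
```

```text
[-84, -81, -78, -75, -72, -69, -66, -63, -60, -57, -54, -51, -48, -45, -42, -39, -36, -33, -30, -27, -24, -21, -18, -15, -12, -9, -6, -3, 0, 3, 6, 9, 12, 15, 18, 21, 24, 27, 30, 33, 36, 39, 42, 45, 48]
front z24
[165, 119, 118, 119, 118, 118, 117, 117, 117, 116, 117, 117, 117, 118, 118, 119, 115, 115, 120, 139, 153, 157, 157, 157, 156, 156, 156, 154, 141, 123, 118, 118, 118, 118, 118, 118, 119, 118, 118, 119, 121, 120, 121, 122, 135]
[221, 206, 208, 205, 190, 186, 190, 186, 179, 157, 156, 157, 156, 146, 129, 117, 117, 118, 117, 117, 117, 117, 118, 118, 118, 118, 117, 117, 117, 117, 117, 118, 118, 119, 118, 118, 119, 119, 119, 120, 122, 121, 121, 122, 136]
front z30
[218, 162, 140, 138, 139, 135, 126, 123, 122, 123, 123, 123, 123, 122, 123, 120, 115, 114, 115, 117, 132, 152, 157, 157, 157, 157, 157, 155, 140, 122, 118, 118, 117, 118, 118, 117, 118, 118, 118, 119, 120, 120, 119, 120, 117]
[241, 242, 240, 242, 233, 223, 204, 183, 175, 174, 157, 155, 154, 152, 140, 116, 116, 116, 117, 117, 117, 117, 116, 117, 118, 117, 118, 117, 117, 117, 117, 118, 118, 118, 118, 118, 118, 118, 119, 119,
[... 1168 characters left out ...]
, 135, 178]
[165, 171, 170, 170, 172, 175, 180, 203, 220, 225, 221, 224, 212, 168, 132, 127, 127, 127, 127, 127, 127, 128, 128, 127, 128, 128, 128, 129, 128, 129, 128, 129, 132, 150, 191, 199, 200, 200, 200, 200, 200, 202, 168, 136, 179]
plate y-21
[236, 176, 137, 136, 135, 140, 139, 142, 139, 132, 132, 133, 134, 134, 134, 134, 145, 150, 157, 157, 157, 158, 157, 157, 156, 157, 157, 157, 158, 158, 157, 157, 158, 158, 157, 157, 177, 220, 233, 238, 232, 228, 239, 245, 245]
[231, 209, 189, 190, 191, 192, 191, 189, 178, 157, 157, 157, 157, 157, 157, 158, 158, 158, 158, 158, 158, 159, 158, 158, 158, 157, 158, 159, 159, 159, 159, 158, 158, 159, 158, 158, 178, 220, 234, 239, 233, 229, 240, 245, 245]
```

The profiles put the block's rear end at about x = -43 mm, with no light gap left at the reference face. The stick sits roughly 4 mm off the tool axis in the grip, which explains the apparent overshoot. I'll press on until the force rises.

Emit:
apply_moves(deltas=[0.02, 0, 0.015, 0, 0, 0, 0, 0, 0, 0, 0, 0])

```text
time: 15.9
ee_pos: [0.5859, -0.0808, 0.17]
tool_rot: [[-0.113, 0.99, -0.087], [0.779, 0.143, 0.611], [0.617, 0.001, -0.787]]
ft_force: [0.0, -2.0, -0.2]
width: 0.146
finger_force: 98.2
```

Emit:
apply_moves(deltas=[0.02, 0, 0.015, 0, 0, 0, 0, 0, 0, 0, 0, 0])

```text
time: 16.1
ee_pos: [0.5859, -0.0803, 0.1702]
tool_rot: [[-0.113, 0.99, -0.087], [0.779, 0.142, 0.611], [0.617, 0.001, -0.787]]
ft_force: [-0.4, -3.5, 0.2]
width: 0.149
finger_force: 98.4
```

Emit:
apply_moves(deltas=[0.02, 0, 0.015, 0, 0, 0, 0, 0, 0, 0, 0, 0])

```text
time: 16.3
ee_pos: [0.5858, -0.08, 0.1704]
tool_rot: [[-0.113, 0.99, -0.086], [0.78, 0.142, 0.61], [0.616, 0.001, -0.788]]
ft_force: [0.2, -6.2, 1.6]
width: 0.149
finger_force: 98.7
```

Emit:
apply_moves(deltas=[0.02, 0, 0.015, 0, 0, 0, 0, 0, 0, 0, 0, 0])

```text
time: 16.5
ee_pos: [0.5857, -0.0795, 0.1706]
tool_rot: [[-0.113, 0.99, -0.086], [0.78, 0.142, 0.609], [0.615, 0.002, -0.788]]
ft_force: [-0.2, -8.5, 1.9]
width: 0.152
finger_force: 98.9
```

Run:
```python
from h import *
from bench import r
p,R=avg(r); t=tip(p,R); print(t,RS.T@r.observe()["ft_force"])
o,P,Q=rows(p,R,[(tcp((-60,t[1],21),38),leanR(38),10),(tcp((-75,-46,26),38),leanR(38),15)])
show(o);print(len(o),tip(P,Q))
```

```text
[-42.50072042  -1.41404647  20.848377  ] [-8.3796736   1.38045369  1.89214651]
[ -0.23,0.01,-0.18,0.01,0,0,-0.23,0.01,-0.18,0.01,0,0,-0.07,0.37,-0.11,0,0,0,-0.07,0.37,-0.11,0,0,0,-0.07,0.37,-0.11,0,0,0,-0.08,0.37,-0.11,0,0,0 ]

6 [-75.01166243 -45.81957559  25.88087705]
```

Emit:
apply_moves(deltas=[-0.23, 0, -0.18, 0, 0, 0, -0.23, 0, -0.18, 0, 0, 0, -0.07, 0.37, -0.11, 0, 0, 0, -0.07, 0.37, -0.11, 0, 0, 0, -0.07, 0.37, -0.11, 0, 0, 0, -0.08, 0.37, -0.11, 0, 0, 0, 0, 0, 0, 0, 0, 0])

```text
time: 17.2
ee_pos: [0.6348, -0.1046, 0.1746]
tool_rot: [[-0.113, 0.99, -0.088], [0.778, 0.143, 0.612], [0.618, 0.001, -0.786]]
ft_force: [0.6, -0.5, 0.4]
width: 0.142
finger_force: 98.1
```

Run:
```python
from h import *
from bench import r
g=cv2.cvtColor(r.get_image("scene")["frame"],cv2.COLOR_RGB2GRAY); p,R=avg(r); print(tip(p,R))
def edge(v,s,lev=138):
    v=np.array(v,float)
    for i in range(len(v)-1):
        if (v[i]-lev)*(v[i+1]-lev)<=0: return round(float(s[i]+(lev-v[i])/(v[i+1]-v[i]+1e-9)*(s[i+1]-s[i])),1)
s=np.arange(-30,-8,.5)
print("front-bottom edge y at x:",[(x,edge(prof(g,[(x,y,12) for y in s]),s)) for x in range(-42,36,6)])
X=np.arange(-60,-30,.5)
print("rear end x, front z16,20,24,28:",[edge(prof(g,[(x,-17,z) for x in X]),X) for z in(16,20,24,28)])
X=np.arange(-14,14,1)
for y,z in((-17,24),(-8,36),(0,36),(8,36)): print(prof(g,[(x,y,z) for x in X]))
s=np.arange(5,30,.5)
print("top far edge y lev150:",[(x,edge(prof(g,[(x,y,36) for y in s]),s,150)) for x in range(-40,20,6)])
```

```text
[-73.65943489 -45.42816541  25.01559482]
front-bottom edge y at x: [(-42, -13.2), (-36, -13.6), (-30, -13.6), (-24, -15.0), (-18, -13.7), (-12, -13.5), (-6, -13.2), (0, -13.3), (6, -15.0), (12, -13.8), (18, -13.7), (24, -13.5), (30, -12.7)]
rear end x, front z16,20,24,28: [-35.2, -44.0, -44.0, -44.1]
[118, 119, 119, 118, 119, 119, 119, 119, 118, 118, 118, 118, 118, 118, 117, 117, 117, 117, 118, 119, 119, 119, 119, 119, 119, 118, 118, 118]
[129, 129, 129, 129, 129, 129, 129, 130, 129, 129, 130, 131, 132, 130, 128, 127, 128, 129, 130, 130, 130, 129, 129, 130, 130, 131, 131, 130]
[129, 129, 128, 128, 128, 128, 129, 129, 129, 129, 129, 129, 129, 129, 129, 129, 130, 130, 130, 130, 130, 130, 130, 130, 130, 130, 130, 130]
[128, 128, 128, 128, 128, 128, 128, 128, 128, 128, 129, 130, 132, 132, 131, 129, 128, 129, 129, 129, 129, 129, 129, 129, 129, 128, 128, 131]
top far edge y lev150: [(-40, 15.6), (-34, 16.0), (-28, 16.2), (-22, 16.8), (-16, 17.2), (-10, 17.2), (-4, 16.6), (2, 16.4), (8, 16.1), (14, 11.4)]
```

Run:
```python
from h import *
from bench import r
p,R=avg(r)
o,P,Q=rows(p,R,[(tcp((-115,-46,85),38),leanR(38),26),([.4504,-.3734,.325],down(-21),26),([.4504,-.3734,.300],down(-21),15)])
show(o);print(len(o),P,Q)
```

```text
[ 0.06,0.01,-0.81,0,-0.01,0,0.05,0.01,-0.81,0,-0.01,0,0.06,0,-0.8,0,0,0,-0.28,-0.61,-0.54,-0.09,-0.36,0.27,-0.33,-0.59,-0.53,-0.09,-0.36,0.27,-0.39,-0.57,-0.52,-0.09,-0.36,0.27,-0.44,-0.55,-0.5,-0.09,-0.36,0.27,-0.49,-0.52,-0.49,-0.1,-0.36,0.27,-0.53,-0.5,-0.47,-0.09,-0.36,0.28,-0.58,-0.47,-0.44,-0.1,-0.36,0.27,-0.62,-0.44,-0.42,-0.09,-0.36,0.28,-0.65,-0.4,-0.39,-0.1,-0.36,0.27,-0.69,-0.37,-0.35,-0.09,-0.36,0.28,-0.73,-0.34,-0.32,-0.1,-0.36,0.27,-0.75,-0.3,-0.29,-0.09,-0.36,0.28,0,0,0.42,0,0,0,0,0,0.41,0,0,0 ]

17 [ 0.45050327 -0.37331341  0.30003313] [[ 3.58792305e-01  9.33417401e-01 -1.93857912e-04]
 [ 9.33417335e-01 -3.58792175e-01  5.04658833e-04]
 [ 4.01502635e-04 -3.62018041e-04 -9.99999854e-01]]
```

Emit:
apply_moves(deltas=[0.06, 0.01, -0.81, 0, -0.01, 0, 0.05, 0.01, -0.81, 0, -0.01, 0, 0.06, 0, -0.8, 0, 0, 0, -0.28, -0.61, -0.54, -0.09, -0.36, 0.27, -0.33, -0.59, -0.53, -0.09, -0.36, 0.27, -0.39, -0.57, -0.52, -0.09, -0.36, 0.27, -0.44, -0.55, -0.5, -0.09, -0.36, 0.27, -0.49, -0.52, -0.49, -0.1, -0.36, 0.27, -0.53, -0.5, -0.47, -0.09, -0.36, 0.28, -0.58, -0.47, -0.44, -0.1, -0.36, 0.27, -0.62, -0.44, -0.42, -0.09, -0.36, 0.28, -0.65, -0.4, -0.39, -0.1, -0.36, 0.27, -0.69, -0.37, -0.35, -0.09, -0.36, 0.28, -0.73, -0.34, -0.32, -0.1, -0.36, 0.27, -0.75, -0.3, -0.29, -0.09, -0.36, 0.28, 0, 0, 0, 0, 0, 0, 0, 0, 0, 0, 0, 0])

```text
time: 18.95
ee_pos: [0.4499, -0.3726, 0.3254]
tool_rot: [[0.359, 0.933, 0.001], [0.933, -0.359, 0.002], [0.002, 0.0, -1.0]]
ft_force: [-0.5, -0.4, -0.3]
width: 0.146
finger_force: 98.0
```

Run:
```python
from h import *
from bench import r
im=r.get_image("scene")["frame"].astype(int); old=C["scene"]["frame"].astype(int); o=r.observe(); print(o["ee_pos"],o["tool_rot"].round(3).tolist())
for z in(.10,.11,.12,.13,.14,.15,.16,.17,.18):
    u=proj("scene",[.4502,-.376,z])[0]; y=int(round(u[1])); x0=int(u[0])-9
    print(z,u.round(1),"old",old[y,x0:x0+19].sum(1).tolist(),"new",im[y,x0:x0+19].sum(1).tolist())
```

```text
[ 0.4502855  -0.37237556  0.32502642] [[0.358, 0.934, 0.0], [0.934, -0.358, 0.002], [0.002, -0.0, -1.0]]
0.1 [198.7 150. ] old [633, 634, 626, 581, 575, 534, 468, 429, 435, 463, 459, 464, 462, 409, 398, 398, 401, 398, 400] new [635, 639, 631, 586, 579, 539, 470, 436, 460, 452, 425, 401, 399, 398, 401, 400, 406, 399, 398]
0.11 [198.5 147.3] old [638, 632, 630, 623, 621, 616, 538, 441, 421, 462, 461, 463, 500, 534, 466, 420, 399, 411, 475] new [640, 637, 635, 631, 628, 619, 545, 449, 458, 481, 590, 583, 582, 536, 466, 424, 404, 414, 477]
0.12 [198.3 144.6] old [627, 621, 627, 628, 626, 612, 514, 454, 429, 462, 464, 468, 525, 626, 626, 620, 619, 605, 633] new [629, 631, 632, 632, 629, 619, 518, 463, 461, 483, 617, 640, 637, 632, 627, 628, 625, 609, 638]
0.13 [198.1 141.9] old [638, 635, 637, 636, 639, 618, 476, 457, 450, 461, 462, 471, 560, 636, 638, 635, 636, 635, 629] new [639, 639, 642, 642, 644, 625, 478, 475, 461, 487, 600, 641, 639, 639, 642, 640, 642, 638, 631]
0.14 [197.9 139.1] old [641, 642, 641, 642, 641, 642, 619, 425, 441, 466, 460, 460, 475, 582, 639, 639, 638, 637, 633] n
[... 274 characters left out ...]
62, 460, 500, 642, 648, 648, 647, 646, 646]
0.16 [197.5 133.6] old [649, 647, 648, 647, 647, 639, 551, 439, 420, 459, 459, 459, 503, 646, 646, 643, 642, 643, 642] new [652, 648, 651, 652, 650, 644, 555, 442, 414, 459, 460, 459, 507, 647, 647, 646, 645, 645, 645]
0.17 [197.3 130.8] old [644, 645, 641, 642, 639, 629, 522, 458, 435, 459, 458, 465, 533, 644, 644, 643, 644, 645, 644] new [647, 648, 644, 645, 645, 632, 525, 454, 433, 460, 458, 468, 533, 646, 647, 647, 648, 650, 647]
0.18 [197.1 127.9] old [635, 636, 634, 637, 639, 641, 652, 646, 450, 459, 458, 467, 548, 636, 638, 639, 640, 641, 642] new [639, 641, 640, 640, 643, 646, 650, 597, 457, 457, 457, 471, 560, 642, 642, 643, 644, 643, 643]
```

The held stick projects onto the same pixel columns as before the pull, so it has not slipped and lines up with the cup. I'll insert it.

Emit:
apply_moves(deltas=[-0.03, 0, 0.4, 0, 0, 0, 0, 0, 0.4, 0, 0, 0, 0, 0, 0.4, 0, 0, 0, 0, 0, 0.4, 0, 0, 0, 0, 0, 0.4, 0, 0, 0])

```text
time: 19.5
ee_pos: [0.4499, -0.3736, 0.264]
tool_rot: [[0.359, 0.933, -0.0], [0.933, -0.359, 0.001], [0.001, -0.0, -1.0]]
ft_force: [-0.2, 0.5, -0.1]
width: 0.149
finger_force: 98.0
```

Emit:
apply_moves(deltas=[0, 0, 0.4, 0, 0, 0, 0, 0, 0.4, 0, 0, 0, 0, 0, 0.4, 0, 0, 0, 0, 0, 0.4, 0, 0, 0, 0, 0, 0.3, 0, 0, 0, 0, 0, 0.2, 0, 0, 0, 0, 0, 0.07, 0, 0, 0, 0, 0, 0, 0, 0, 0])

```text
time: 20.3
ee_pos: [0.45, -0.3739, 0.2005]
tool_rot: [[0.359, 0.933, 0.001], [0.933, -0.359, -0.0], [-0.0, 0.001, -1.0]]
ft_force: [-0.2, 0.6, -0.5]
width: 0.15
finger_force: 98.0
```

Emit:
apply_moves(deltas=[0, 0, 0.05, 0, 0, 0, 0, 0, 0.02, 0, 0, 0, 0, 0, 0, 0, 0, 0])

```text
time: 20.6
ee_pos: [0.45, -0.374, 0.1987]
tool_rot: [[0.359, 0.933, 0.001], [0.933, -0.359, -0.001], [-0.0, 0.001, -1.0]]
ft_force: [-0.5, -0.1, -1.5]
width: 0.147
finger_force: 98.0
```

Emit:
apply_moves(deltas=[0, 0, 0, 0, 0, 0, 0, 0, 0, 0, 0, 0, 0, 0, 0, 0, 0, 0, 0, 0, 0, 0, 0, 0, 0, 0, 0, 0, 0, 0, 0, 0, 0, 0, 0, 0, 0, 0, 0, 0, 0, 0, 0, 0, 0, 0, 0, 0], jaw=1, grip_force=20)

```text
time: 21.4
ee_pos: [0.45, -0.3739, 0.1984]
tool_rot: [[0.359, 0.933, 0.0], [0.933, -0.359, -0.0], [-0.0, 0.001, -1.0]]
ft_force: [-0.4, 0.1, -0.1]
width: 1.001
finger_force: 0.0
```

Emit:
apply_moves(deltas=[0, 0, -0.3, 0, 0, 0, 0, 0, -0.5, 0, 0, 0, 0, 0, -0.6, 0, 0, 0, 0, 0, -0.6, 0, 0, 0, 0, 0, -0.6, 0, 0, 0, 0, 0, -0.6, 0, 0, 0, 0, 0, -0.6, 0, 0, 0, 0, 0, -0.6, 0, 0, 0, 0, 0, 0, 0, 0, 0, 0, 0, 0, 0, 0, 0])

```text
time: 22.4
ee_pos: [0.4499, -0.3739, 0.3311]
tool_rot: [[0.359, 0.933, 0.002], [0.933, -0.359, -0.001], [-0.001, 0.002, -1.0]]
ft_force: [0.3, 0.2, -0.4]
width: 1.003
finger_force: 0.0
```

Run:
```python
from h import *
from bench import r
im=r.get_image("scene")["frame"].astype(int); old=C["scene"]["frame"].astype(int)
for z in(.10,.13,.16,.18,.188):
    u=proj("scene",[.4502,-.376,z])[0]; y=int(round(u[1])); x0=int(u[0])-9
    print(z,"old",old[y,x0:x0+19].sum(1).tolist(),"new",im[y,x0:x0+19].sum(1).tolist())
x=int(u[0])+2; print("col old",old[118:140,x].sum(1).tolist(),"new",im[118:140,x].sum(1).tolist())
g=cv2.cvtColor(im.astype(np.uint8),cv2.COLOR_RGB2GRAY); X=np.arange(-50,-36,1); print(prof(g,[(x,-17,24) for x in X])); print(prof(g,[(x,-8,36) for x in np.arange(-10,10)])); print(r.observe()["ft_force"],r.observe()["time"])
```

```text
0.1 old [633, 634, 626, 581, 575, 534, 468, 429, 435, 463, 459, 464, 462, 409, 398, 398, 401, 398, 400] new [638, 639, 632, 584, 582, 539, 467, 427, 439, 463, 462, 458, 432, 400, 401, 401, 403, 399, 402]
0.13 old [638, 635, 637, 636, 639, 618, 476, 457, 450, 461, 462, 471, 560, 636, 638, 635, 636, 635, 629] new [641, 642, 642, 644, 643, 627, 468, 420, 466, 463, 463, 502, 639, 640, 643, 642, 643, 639, 636]
0.16 old [649, 647, 648, 647, 647, 639, 551, 439, 420, 459, 459, 459, 503, 646, 646, 643, 642, 643, 642] new [650, 652, 651, 653, 652, 644, 555, 425, 448, 457, 460, 474, 563, 649, 650, 647, 646, 647, 645]
0.18 old [635, 636, 634, 637, 639, 641, 652, 646, 450, 459, 458, 467, 548, 636, 638, 639, 640, 641, 642] new [641, 639, 639, 642, 642, 648, 638, 417, 461, 460, 463, 487, 628, 642, 643, 644, 644, 646, 646]
0.188 old [379, 527, 483, 550, 653, 627, 631, 630, 646, 739, 735, 731, 717, 602, 638, 638, 640, 640, 637] new [386, 535, 484, 556, 656, 635, 633, 579, 479, 500, 497, 497, 546, 643, 643, 643, 644, 647, 643]
col old [243, 240, 244, 247, 252, 485, 656, 727, 731, 624, 458, 460, 458, 458, 457, 456, 459, 459, 459, 458, 460, 460] new [246, 245, 244, 246, 255, 488, 670, 647, 497, 470, 463, 461, 460, 459, 458, 461, 460, 461, 462, 465, 463, 459]
[158, 158, 158, 157, 152, 146, 139, 132, 129, 126, 123, 121, 120, 119]
[131, 131, 131, 132, 132, 131, 132, 133, 134, 132, 130, 128, 129, 130, 131, 131, 131, 132, 132, 131]
[-1.01490251  0.05892937  0.37146655] 22.45
```

```bash
python3 -c "
from bench import r
print(r.sign_off())"
```

```text
the job is handed in; nothing more can be done
None
```

The job is handed in at about 22.5 s, with no verdict returned. By camera profile and push force, the steel block is flat on the fence and butted against the reference block with no visible gap. The stick stands released in the aluminium cup.

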